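# Clamp a rail in the drilling jig

## Task

Push the loose walnut rail on the drilling jig snug against both the long fence on its far side and the end stop below the toggle clamp, then push the clamp's raised red handle over and all the way down until it snaps past centre and the rubber foot holds the rail by itself. Only push with the fingertips: nothing needs gripping, the rail must stay flat on the jig and not be lifted or tipped, and the glue bottle, the tape measure and the bench dog beside the jig are to be left undisturbed.

Things in the scene. Friction and masses are not known exactly. Their poses are not given: they have to be found in the camera images.
- jig: Drilling jig, fixed to the bench: plywood baseboard 190 (x) x 440 (y) x 18 mm. Origin: centre of its underside, on the bench; z up, x away from the robot, y left along the fence. Rail home (flat, against fence and stop) = its origin at (10, -40, 18) mm here. Three black star knobs (diameter 38, top z = 42) at (75,-200), (75,200), (-80,200).
- fence (a point): Middle of the foot of the oak fence's face, on the baseboard: jig (45, -42, 18) mm, axes as the jig's. The face looks to the jig's -x, is 215 mm long in y, top at z = 45. An aluminium bush plate on the fence overhangs the rail: jig x 0 to 77, y -125 to -55, z 45 to 55 mm; the rail passes 5 mm below it.
- end_stop (a point): Middle of the foot of the oak end stop's face, on the baseboard: jig (10, 70, 18) mm, axes as the jig's. The face looks to the jig's -y and is 90 mm wide in x; the block reaches to y = 174, its top at z = 43 mm, and carries the toggle clamp.
- rail: The loose workpiece: dark walnut rail 70 (x) x 220 (y) x 22 (z) mm, 0.17 to 0.34 kg, flat on the baseboard, 20 to 45 mm short of the fence (to -x) and of the end stop (to -y), up to 0.12 rad askew. Origin: centre of its underside; x across, y along it. Slides with ordinary wood friction (1 to 3 N).
- handle_tip (a point): Centre of the free end of the clamp's handle: red grip 100 x 20 x 14 mm running from here along the point's +x; its pushed face is 7 mm along +z (open: looks to jig -y and up). Swings at jig x = 10 mm toward +y and down. Path, jig (y,z) mm and slope: open (204,206) 62 deg; (222,198) 54; (236,188) 46; (247,176) 39; (254,161) 31; (257,144) 23; (258,125) 15; (258,104) 8; locked (257,74) -3.
- clamp_pivot (a point): Pivot of the clamp's arm, jig (10, 92, 79) mm, axes as the jig's. The clamp stays wherever its handle is left, by friction, until the foot meets the rail at a handle slope of about 15 deg; pushed on (up to about 6 N at the grip's end) it passes dead centre at about 4 deg, snaps to its stop just below level and locks. Lifting the handle end would reopen it.
- clamp_foot: Sprung spindle with black rubber foot (diameter 19 mm) on the clamp's steel arm; origin on the arm 75 mm from its pivot, foot face 46 mm along -z. Open, the arm stands upright over the end stop, top at z = 171 mm, the foot reaching to jig y = 49 at z = 152 mm. Closed, it presses the rail 53 mm in from its end with about 5 N (it gives a few mm).
- glue: Bystander: yellow glue bottle, 60 mm diameter, 165 mm tall, standing on the bench; origin at the centre of its underside.
- tape: Bystander: black and yellow tape measure, 68 x 36 x 64 mm, standing on the bench; origin at the centre of its underside.
- dog: Bystander: aluminium bench dog, a 19 mm pin 60 mm tall on a 34 mm head, standing on the bench; origin at the centre of its underside.
Things that resemble listed ones, but are neither listed nor needed, are in the scene too. There is more than one size of the rail; the job needs the largest.

How it is judged (in metres and radians):
On the way, in this order (a step that is already met when the one before it is completed fails the run):
1. the rail lies flat against the fence and the end stop, the clamp not yet closed on it (x of rail in the frame of jig above 0.007 m and y of rail in the frame of jig above -0.043 m and angle between the x axis of rail and the x axis of jig, either way round below 0.025 rad and z of rail in the frame of jig below 0.021 m and z of handle_tip in the frame of jig above 0.15 m), for 0.2 s.
2. the handle is past centre on its stop and the foot presses the rail (z of handle_tip in the frame of jig below 0.086 m and contact force between clamp_foot and rail above 2.5 N), for 0.3 s.
At the end, for the whole second after the job is handed in: The rail is flat on the baseboard within 3 mm of both the fence and the end stop and within 0.025 rad of square, at rest; the clamp's handle is past dead centre, its end less than 86 mm above the bench, and the foot presses the rail with more than 2.5 N (all of step 2 and x of rail in the frame of jig above 0.007 m and y of rail in the frame of jig above -0.043 m and angle between the x axis of rail and the x axis of jig, either way round below 0.025 rad and z of rail in the frame of jig below 0.021 m and linear speed of rail below 0.01 m/s); the robot touches nothing.
It fails at once if the rail is lifted or tipped (z of rail in the frame of jig above 0.026 m or angle between rail's own z axis and vertical above 0.12 rad).
It fails at once if a bystander is moved or knocked over (distance of any of glue, tape, dog from where it was at the start of the episode above 0.02 m or angle between any of glue, tape, dog's own z axis and vertical above 0.3 rad).
It also fails if it takes over 51 s, if anything falls off the work surface, if the arm or the gripper's body presses on something with over 40 N, if the wrist force passes 120 N, or if a joint passes its speed limit or range.

## Robot

A 7-joint arm with a two-finger parallel gripper is mounted at the origin on the work surface. World frame = base frame: x ahead of the robot, y to its left, z up, the work surface at z = 0. Lengths are in m, angles in degrees, forces in N, time in s.
With the tool pointing down it reaches from about 0.4 to 0.875 m from the base axis. Payload 6.5 kg.
Tool frame: the origin (TCP) lies midway between the tips of the shut fingers; the grasp point (between the pads) lies 19 mm behind it; z points along the fingers, y is the line along which they close (so a half turn about z gives the same grasp; the last joint's range is limited). The gripper opens to 85 mm and grips with 20 to 120 N. Pads are 22 mm wide; open, the fingers measure 114 mm over their backs; the gripper's body (76 mm by 85 mm) begins 54 mm behind the grasp point. The pads swing forward as they close: fully open they stand 13 mm farther back than shut.
Start: joints at [60.321, 30.733, -0.252, 88.115, 0.149, 61.152, -4.079], TCP at [0.284, -0.585, 0.231] pointing down, gripper open.
Joint ranges: [-154.64, 154.64], [-21.42, 123.67], [-72.66, 72.17], [13.99, 137.28], [-74.86, 254.86], [10.95, 109.41], [-158.01, 158.01]. Speed limits (degrees/s): [136.94, 136.94, 180, 180, 180, 180, 180].

## Interface

Orientations are given as [roll, pitch, yaw] about the fixed x, y, z axes, in that order (R = Rz(yaw) Ry(pitch) Rx(roll)).
In Python, from bench import arm gives the robot as it stands.
- The arm moves only by the shell command python3 -m creep 'ROWS' [OPENING]. ROWS is JSON, a list that holds one entry, the list of rows, each a list of 6 numbers: the shift along the tool's x, y, z in units of 0.3 m (1.0 is 0.3 m), then the turn, a rotation vector about the tool's x, y, z in units of pi/4 rad (1.0 is pi/4 rad). A call has 1 to 8 rows; each row is the pose to reach, as a shift and turn from the pose commanded when the call began, along the tool's axes at that moment; what a row does not reach only later rows make up. A row lasts 1/12 s, in which the tool goes at most 41.7 mm and 7.16 degrees, less where a joint would pass 70% of its speed; a pose out of reach is approached as far as the arm can. A call with a number of a shift or a turn outside -1 to 1 is refused whole. A call with a gripper value outside its range is refused whole. OPENING is the opening, from 0 (shut) to 1 (fully open), set as the call begins (- or left out, the last holds). The fingers move at their own pace and stop on an object; the grip force is fixed at half the most. Time passes only in rows, so rows that repeat a pose let the fingers close. It gives the time, the measured TCP pose, the force, the opening and the grip force at its end, in the units of the state.
- arm.state(): the state, without advancing time (a new reading comes with each control period).
- arm.get_image(name): name is "scene" or "top"; returns a dict with "image" (420x560x3 uint8, red, green, blue), "depth" (420x560 float32, m along the optical axis (not along the pixel's ray), 0 where there is no reading), "mtx" (3x3 intrinsics, pixels), "R" (3x3) and "t" (3): a world point X has camera coordinates R X + t. Camera axes: x right, y down, z forward; pixel columns grow to the right and rows downward; lengths in m; the calibration is good to about 2 mm. A picture is of the moment at which its call begins.
- arm.sign_off(): hands the job in; it is judged then, once.
The state is a dict: "t": time; "joint_pos": joint angles; "qd": joint speeds; "joint_torque": joint torques, N m; "tool_pos": TCP position; "tcp_rot": TCP orientation; "ft_force": force on the tool from outside, world axes, zero at the start; "ft_torque": the same for the moment, N m; "width": finger opening in m; "gripper_force": force on a finger pad.
Only numpy, scipy, OpenCV 4.12 (cv2) and the standard library are available. Lean on these libraries where they do the work, as an engineer would, in place of code of your own. Each camera call takes 0.05 s, during which the arm holds its last target. There are 200 camera calls.

## Working session

There is one attempt and no reset: what is moved stays moved. The work goes in short steps, Python scripts to look and compute and a shell command to move; the robot and the scene stay as the last step left them, time stands still between calls to the robot, and variables do not carry over. Pictures are saved under pics/ and viewed, at most 11 in all, crops included, and the job is handed in when it is done.

```bash
mkdir -p pics; python3 - <<'E'
from bench import arm
import cv2,numpy as np,pickle
d={}
for n in("scene","top"):
    d[n]=arm.get_image(n); cv2.imwrite(f"pics/{n}0.png",d[n]["image"][:,:,::-1])
    print(n,d[n]["mtx"].tolist(),d[n]["R"].round(4).tolist(),d[n]["t"].round(4).tolist())
pickle.dump(d,open("d0.pkl","wb"))
s=arm.state();print(s["t"],s["tool_pos"],s["tcp_rot"],s["width"])
E
```

```text
scene [[432.3985004545591, 0.0, 283.31194375446285], [0.0, 432.3985004545591, 207.86908769018143], [0.0, 0.0, 1.0]] [[0.8429, 0.538, 0.0044], [0.4735, -0.7378, -0.4812], [-0.2556, 0.4077, -0.8766]] [-0.3846, -0.2616, 1.1753]
top [[506.37769014970667, 0.0, 274.62809684047636], [0.0, 506.37769014970667, 207.39092940658398], [0.0, 0.0, 1.0]] [[0.0033, -0.9998, -0.0214], [-0.9969, -0.0016, -0.0787], [0.0787, 0.0216, -0.9967]] [-0.0734, 0.5293, 1.3289]
0.1 [ 0.28355683 -0.58425964  0.23050885] [-1.79911733e+02  4.71046040e-03  2.58923421e+01] 0.08563118729944441
```

View pics/scene0.png

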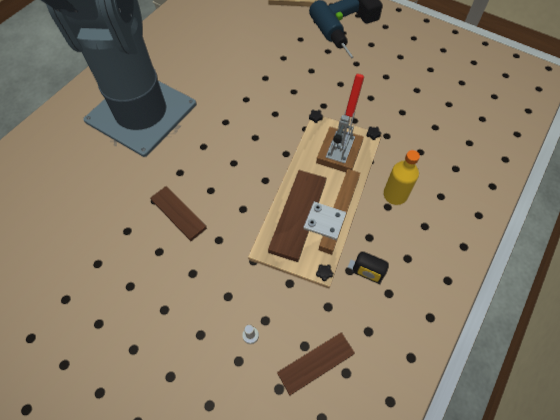

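View pics/top0.png

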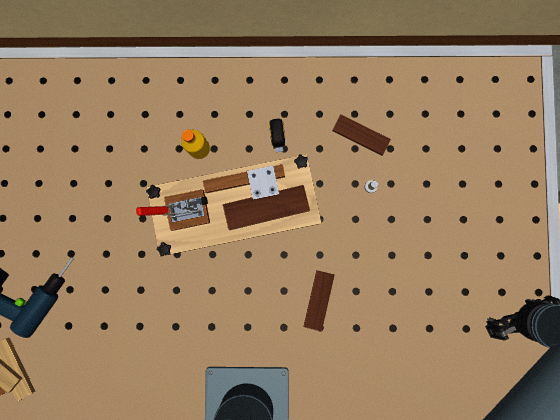

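The top view shows the jig with knobs at (301,161), (153,191) and (164,249), and the rail centred near (267,207). The handle is at (152,211), the glue at (195,143), the tape at (278,135) and the dog at (372,186).

```bash
cat > h.py <<'E'
import cv2,numpy as np
from bench import arm
def ray(c,uv,z):
    R,t=c["R"],np.array(c["t"]); o=-R.T@t
    uv=np.atleast_2d(uv).astype(float)
    d=np.c_[uv,np.ones(len(uv))]@np.linalg.inv(c["mtx"]).T@R
    return o+d*((z-o[2])/d[:,2])[:,None]
def blob(m,uv,r=20):
    w=np.zeros_like(m); cv2.circle(w,tuple(int(v) for v in uv),r,255,-1); m=cv2.bitwise_and(m,w)
    cs,_=cv2.findContours(m,0,2); return max(cs,key=cv2.contourArea)
def cen(c):
    M=cv2.moments(c); return np.array([M["m10"]/M["m00"],M["m01"]/M["m00"]])
def rigid(A,B):
    a,b=A.mean(0),B.mean(0); P,Q=A-a,B-b
    th=np.arctan2((P[:,0]*Q[:,1]-P[:,1]*Q[:,0]).sum(),(P*Q).sum())
    R=np.array([[np.cos(th),-np.sin(th)],[np.sin(th),np.cos(th)]]); return th,R,b-R@a
def rail(c,uv,zt=.04):
    hsv=cv2.cvtColor(c["image"],cv2.COLOR_RGB2HSV)
    m=cv2.inRange(hsv,(0,60,25),(14,255,110)); 
    k=blob(m,uv,70); p=ray(c,k[:,0,:],zt)[:,:2].astype(np.float32)
    return cv2.minAreaRect(p),k
E
python3 - <<'E'
from h import *
import pickle
d=pickle.load(open("d0.pkl","rb")); c=d["top"]; im=c["image"]
hsv=cv2.cvtColor(im,cv2.COLOR_RGB2HSV)
bl=cv2.inRange(hsv,(0,0,0),(180,255,60))
print("hsv rail",hsv[207,267],"oak",hsv[184,225],"stop",hsv[220,200])
k=np.array([cen(blob(bl,p,13)) for p in((301,161),(153,191),(164,249))])
W=ray(c,k,.040)[:,:2]; J=np.array([(75,-200),(75,200),(-80,200)])/1e3
th,R,o=rigid(J,W); print("knobs",k.round(1).tolist(),"jig",o.round(4),"yaw",np.degrees(th).round(2),"res",(J@R.T+o-W).round(4).tolist())
np.savez("jig.npz",R=R,o=o,th=th)
r,kk=rail(c,(267,207)); print("rail",r,"jig frame centre",((np.array(r[0])-o)@R*1e3).round(1),"area",cv2.contourArea(kk))
print("corners jig",((cv2.boxPoints(r)-o)@R*1e3).round(1).tolist())
red=cv2.inRange(hsv,(0,180,120),(6,255,255)); h=blob(red,(150,211),25)[:,0,:]
L=h[h[:,0].argmin()]; print("red left",L,"world",ray(c,L,.206),"jig",((ray(c,L,.206)[:,:2]-o)@R*1e3).round(1))
ye=cv2.inRange(hsv,(18,200,90),(30,255,255))
for n,p,m,z,rr in(("glue",(195,143),ye,.08,25),):
    print(n,ray(c,cen(blob(m,p,rr)),z), ((ray(c,cen(blob(m,p,rr)),z)[0,:2]-o)@R).round(3))
for n,p,z in(("tape",(278,135),.05),("dog",(372,186),.05)): q=ray(c,p,z)[0];print(n,q.round(3),((q[:2]-o)@R).round(3))
v=cv2.cvtColor(im,cv2.COLOR_RGB2BGR); cv2.drawContours(v,[kk],-1,(0,255,0),1)
cv2.imwrite("pics/rail0.png",cv2.resize(v[110:270,120:340],None,fx=3.5,fy=3.5))
E
```

```text
hsv rail [  8 177  78] oak [ 13 173 130] stop [ 13 173 121]
knobs [[300.9, 161.1], [153.1, 191.3], [163.8, 248.9]] jig [0.537  0.0383] yaw 11.69 res [[0.0003, -0.0008], [-0.0002, 0.0004], [-0.0002, 0.0004]]
rail ((0.5285757780075073, -0.04942689090967178), (0.07040923088788986, 0.2182382345199585), 13.292448997497559) jig frame centre [-26.  -84.2] area 2002.0
corners jig [[-64.3, 23.9], [-58.2, -194.2], [12.2, -192.3], [6.1, 25.9]]
red left [136 209] world [[0.51055388 0.243919   0.206     ]] jig [[ 15.8 206.7]]
glue [[0.68430482 0.12836791 0.08      ]] [0.162 0.058]
tape [ 0.718 -0.081  0.05 ] [ 0.153 -0.154]
dog [ 0.583 -0.326  0.05 ] [-0.028 -0.366]
```

View pics/rail0.png

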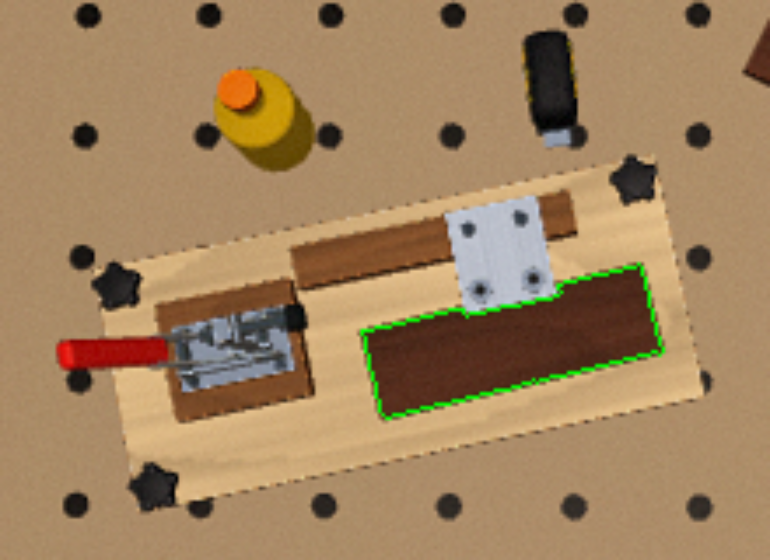

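The green outline fits the rail, which sits at jig (-26,-84) mm, turned about 1.6° from it. I'll write a helper that computes shifts, then move with shut fingers to the rail's near side.

```bash
cat > to.py <<'E'
import sys,numpy as np
from scipy.spatial.transform import Rotation as Ro
from bench import arm
j=np.load("jig.npz"); s=arm.state()
T=Ro.from_euler("xyz",s["tcp_rot"],degrees=True); p=np.array(s["tool_pos"])
q=(p[:2]-j["o"])@j["R"]*1e3
print("t",s["t"],"jig",q.round(1),(p[2]*1e3).round(1),"rpy",np.round(s["tcp_rot"],1),"F",np.round(s["ft_force"],1))
G=Ro.from_euler("z",float(j["th"]))*Ro.from_euler("xyz",[180,0,0],degrees=True)
if len(sys.argv)>4: G=G*Ro.from_euler("y",float(sys.argv[4]),degrees=True)
print("turn",((T.inv()*G).as_rotvec()/(np.pi/4)).round(3))
for a in sys.argv[1:4] and [sys.argv[1:4]]:
    x,y,z=map(float,a); w=np.r_[j["R"]@np.array([x,y])/1e3+j["o"],z/1e3]
    print("shift",(T.inv().apply(w-p)/.3).round(3),"dist mm",np.linalg.norm(w-p).round(3)*1e3)
E
python3 to.py -100 -95 150
```

```text
t 0.1 jig [-374.4 -558.2] 230.5 rpy [-179.9    0.    25.9] F [ 0.8  0.3 -0.3]
turn [-0.002  0.     0.316]
shift [ 1.265 -1.272  0.27 ] dist mm 544.0
```

```bash
python3 -m creep '[[[0.1,-0.1,0,0,0,0.1],[0.19,-0.19,0,0,0,0.2],[0.28,-0.28,0,0,0,0.316],[0.37,-0.37,0,0,0,0.316],[0.46,-0.46,0,0,0,0.316],[0.55,-0.55,0,0,0,0.316],[0.64,-0.64,0,0,0,0.316],[0.7,-0.7,0,0,0,0.316]]]' 0; python3 to.py -100 -95 100
```

```text
t: 0.77
tool_pos: [0.3818, -0.3002, 0.231]
tcp_rot: [-179.9, -0.0, 11.8]
ft_force: [0.2, -0.1, -0.0]
width: -0.0001
gripper_force: 0.0
t 0.7667 jig [-220.6 -300. ] 231.0 rpy [-179.9   -0.    11.8] F [ 0.2 -0.1 -0. ]
turn [-0.002 -0.     0.003]
shift [ 0.404 -0.682  0.438] dist mm 272.0
```

```bash
python3 -m creep '[[[0.06,-0.1,0.06],[0.12,-0.19,0.12],[0.18,-0.29,0.18],[0.24,-0.39,0.24],[0.3,-0.49,0.3],[0.35,-0.58,0.36],[0.4,-0.68,0.43],[0.404,-0.682,0.438]]]' 0 || true; python3 to.py -100 -95 28
```

```text
t 0.7667 jig [-220.6 -300. ] 231.0 rpy [-179.9   -0.    11.8] F [ 0.2 -0.1 -0. ]
turn [-0.002 -0.     0.003]
shift [ 0.404 -0.681  0.678] dist mm 313.0validation failed for argument at $[0]...
```

```bash
python3 -m creep '[[[0.06,-0.1,0.06,0,0,0],[0.12,-0.19,0.12,0,0,0],[0.18,-0.29,0.18,0,0,0],[0.24,-0.39,0.24,0,0,0],[0.3,-0.49,0.3,0,0,0],[0.35,-0.58,0.36,0,0,0],[0.404,-0.682,0.438,0,0,0],[0.404,-0.682,0.438,0,0,0]]]' 0; python3 to.py -100 -95 28
```

```text
t: 1.43
tool_pos: [0.4578, -0.0714, 0.0967]
tcp_rot: [-179.7, 0.2, 12.2]
ft_force: [-0.5, -0.0, 0.1]
width: -0.0001
gripper_force: 0.0
t 1.4333 jig [-99.8 -91.4] 96.7 rpy [-179.7    0.2   12.2] F [-0.5 -0.   0.1]
turn [-0.006  0.004  0.012]
shift [-0.     0.013  0.229] dist mm 69.0
```

```bash
python3 -m creep '[[[0,-0.02,0.08,0,0,0],[0,-0.04,0.15,0,0,0],[0,-0.04,0.2,0,0,0.01],[0,-0.04,0.229,0,0,0.01],[0,-0.04,0.229,0,0,0.01],[0.02,-0.04,0.229,0,0,0.01]]]' 0; python3 to.py -72 -80 28
```

```text
t: 1.93
tool_pos: [0.4605, -0.0669, 0.0311]
tcp_rot: [-180.0, 0.1, 11.2]
ft_force: [-0.6, 0.2, 0.8]
width: 0.0
gripper_force: 0.0
t 1.9333 jig [-96.2 -87.5] 31.1 rpy [-1.80e+02  1.00e-01  1.12e+01] F [-0.6  0.2  0.8]
turn [-0.     0.003 -0.012]
shift [ 0.081 -0.026  0.01 ] dist mm 26.0
```

```bash
python3 -m creep '[[[0.03,-0.02,0.003,0,0,0],[0.06,-0.025,0.005,0,0,0],[0.08,-0.025,0.005,0,0,0],[0.095,-0.025,0.005,0,0,0],[0.11,-0.025,0.005,0,0,0],[0.125,-0.025,0.005,0,0,0],[0.14,-0.025,0.005,0,0,0],[0.155,-0.025,0.005,0,0,0]]]' 0; python3 to.py -36 -80 28
python3 -m creep '[[[0.01,0,0,0,0,0],[0.02,0,0,0,0,0],[0.03,0,0,0,0,0],[0.04,0,0,0,0,0]]]' 0; python3 to.py -36 -80 28
```

```text
t: 2.6
tool_pos: [0.5059, -0.0501, 0.0297]
tcp_rot: [180.0, 0.0, 11.2]
ft_force: [-2.9, -1.0, 2.2]
width: -0.0002
gripper_force: 1.5
t 2.6 jig [-48.3 -80.2] 29.7 rpy [180.    0.   11.2] F [-2.9 -1.   2.2]
turn [ 0.     0.001 -0.011]
shift [ 0.041 -0.001  0.006] dist mm 12.0
t: 2.93
tool_pos: [0.5175, -0.0477, 0.0296]
tcp_rot: [180.0, 0.1, 11.2]
ft_force: [-2.9, -2.6, 1.8]
width: 0.0002
gripper_force: 2.2
t 2.9333 jig [-36.5 -80.2] 29.6 rpy [1.80e+02 1.00e-01 1.12e+01] F [-2.9 -2.6  1.8]
turn [ 0.     0.001 -0.011]
shift [ 0.002 -0.001  0.005] dist mm 2.0
```

```bash
python3 -m creep '[[[0.006,0,0,0,0,0],[0.012,0,0,0,0,0],[0.018,0,0,0,0,0],[0.018,0,0,0,0,0]]]' 0; python3 to.py -36 -80 28; python3 - <<'E'
from h import *
j=np.load("jig.npz"); c=arm.get_image("top")
r,k=rail(c,(262,207)); print(r[1],((np.array(r[0])-j["o"])@j["R"]*1e3).round(1)); print(((cv2.boxPoints(r)-j["o"])@j["R"]*1e3).round(1).tolist())
E
```

```text
t: 3.27
tool_pos: [0.5181, -0.0476, 0.0288]
tcp_rot: [-180.0, 0.6, 11.2]
ft_force: [-13.4, -2.8, 10.2]
width: -0.0001
gripper_force: 6.8
t 3.2667 jig [-36.  -80.3] 28.8 rpy [-180.     0.6   11.2] F [-13.4  -2.8  10.2]
turn [-0.001  0.013 -0.012]
shift [-0.    -0.001  0.003] dist mm 1.0
(0.0778113305568695, 0.06388512998819351) [  11.6 -163.3]
[[-27.0, -131.0], [-27.6, -194.9], [50.2, -195.6], [50.8, -131.7]]
```

The rail is now against the fence (13 N on contact). Next I back off, lift and go round to its -y end.

```bash
python3 -m creep '[[[-0.05,0,0,0,0,0],[-0.12,0,0,0,0,0],[-0.14,0,-0.1,0,0,0],[-0.14,0,-0.2,0,0,0],[-0.14,0.08,-0.25,0,0,0],[-0.14,0.18,-0.25,0,0,0],[-0.08,0.28,-0.25,0,0,0],[0,0.38,-0.25,0,0,0]]]' 0; python3 to.py 5 -242 28
```

```text
t: 3.98
tool_pos: [0.5456, -0.1604, 0.1056]
tcp_rot: [179.9, -0.1, 11.2]
ft_force: [1.3, 0.2, -0.0]
width: -0.0003
gripper_force: 0.0
t 3.9833 jig [ -31.9 -196.3] 105.6 rpy [ 1.799e+02 -1.000e-01  1.120e+01] F [ 1.3  0.2 -0. ]
turn [ 0.001 -0.002 -0.012]
shift [0.124 0.151 0.259] dist mm 97.0
```

```bash
python3 -m creep '[[[0.06,0.08,0,0,0,0],[0.124,0.15,0.05,0,0,-0.01],[0.124,0.15,0.14,0,0,-0.01],[0.124,0.15,0.22,0,0,-0.01],[0.124,0.15,0.255,0,0,-0.01],[0.124,0.15,0.255,0,0,-0.01],[0.124,0.15,0.255,0,0,-0.01]]]' 0; python3 to.py 5 -205 28
python3 - <<'E'
from h import *
j=np.load("jig.npz"); c=arm.get_image("top"); cv2.imwrite("pics/t1.png",cv2.resize(c["image"][110:270,120:370,::-1],None,fx=3,fy=3))
E
```

```text
t: 4.57
tool_pos: [0.5908, -0.195, 0.0284]
tcp_rot: [-180.0, -0.0, 11.7]
ft_force: [-0.7, 0.2, 0.7]
width: 0.0002
gripper_force: 0.0
t 4.5667 jig [   5.4 -239.3] 28.4 rpy [-180.    -0.    11.7] F [-0.7  0.2  0.7]
turn [-0.    -0.001 -0.   ]
shift [-0.001 -0.114  0.001] dist mm 34.0
```

View pics/t1.png

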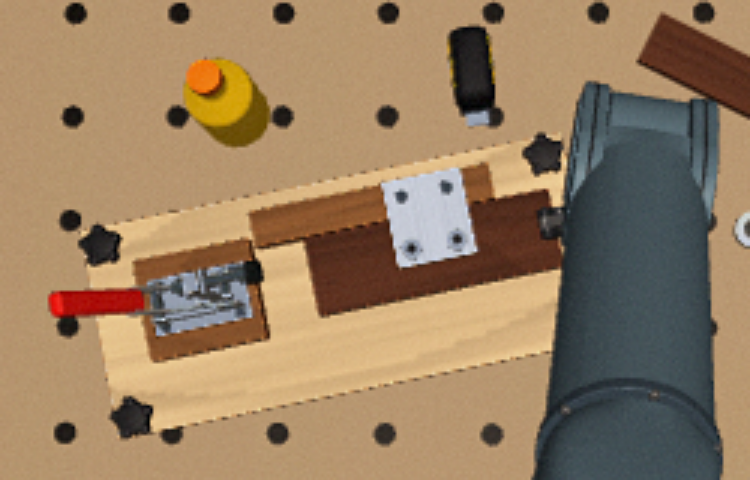

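The picture shows the rail against the fence under the plate, with the gripper at its right end near (550,222). Now I push +y.

```bash
python3 -m creep '[[[0,-0.04,0,0,0,0],[0,-0.07,0,0,0,0],[0,-0.09,0,0,0,0],[0,-0.11,0,0,0,0],[0,-0.13,0,0,0,0],[0,-0.15,0,0,0,0],[0,-0.17,0,0,0,0],[0,-0.19,0,0,0,0]]]' 0; python3 -m creep '[[[0,-0.012,0,0,0,0],[0,-0.024,0,0,0,0],[0,-0.036,0,0,0,0],[0,-0.036,0,0,0,0]]]' 0;python3 to.py 5 -165 28
```

```text
t: 5.28
tool_pos: [0.5797, -0.1404, 0.029]
tcp_rot: [179.9, -0.1, 11.6]
ft_force: [1.2, -4.4, 5.5]
width: 0.0002
gripper_force: 3.6
t: 5.62
tool_pos: [0.5774, -0.129, 0.0289]
tcp_rot: [179.9, -0.1, 11.7]
ft_force: [0.6, -3.2, 6.5]
width: -0.0002
gripper_force: 2.7
t 5.6167 jig [   5.7 -172. ] 28.9 rpy [ 1.799e+02 -1.000e-01  1.170e+01] F [ 0.6 -3.2  6.5]
turn [ 0.002 -0.002 -0.001]
shift [-0.002 -0.023  0.003] dist mm 7.0
```

```bash
python3 -m creep '[[[0,-0.008,0,0,0,0],[0,-0.016,0,0,0,0],[0,-0.022,0,0,0,0],[0,-0.022,0,0,0,0]]]' 0; python3 -m creep '[[[0,-0.006,0,0,0,0],[0,-0.012,0,0,0,0],[0,-0.012,0,0,0,0]]]' 0;python3 to.py 5 -165 28
```

```text
t: 5.95
tool_pos: [0.5761, -0.123, 0.0289]
tcp_rot: [179.9, -0.1, 11.6]
ft_force: [0.6, -4.2, 4.9]
width: 0.0
gripper_force: 3.0
t: 6.2
tool_pos: [0.5754, -0.1196, 0.0289]
tcp_rot: [179.9, -0.1, 11.6]
ft_force: [1.2, -4.5, 5.0]
width: 0.0001
gripper_force: 3.2
t 6.2 jig [   5.6 -162.4] 28.9 rpy [ 1.799e+02 -1.000e-01  1.160e+01] F [ 1.2 -4.5  5. ]
turn [ 0.002 -0.002 -0.001]
shift [-0.002  0.009  0.003] dist mm 3.0
```

```bash
python3 -m creep '[[[0,-0.006,0,0,0,0],[0,-0.012,0,0,0,0],[0,-0.012,0,0,0,0]]]' 0; python3 -m creep '[[[0,-0.006,0,0,0,0],[0,-0.012,0,0,0,0],[0,-0.012,0,0,0,0]]]' 0;python3 to.py 5 -165 28
python3 - <<'E'
from h import *
c=arm.get_image("top"); cv2.imwrite("pics/t2.png",cv2.resize(c["image"][150:250,140:340,::-1],None,fx=4,fy=4))
E
```

```text
t: 6.45
tool_pos: [0.5752, -0.1189, 0.0291]
tcp_rot: [179.7, -0.1, 11.5]
ft_force: [1.8, -9.7, 4.0]
width: -0.0
gripper_force: 5.5
t: 6.7
tool_pos: [0.5752, -0.1186, 0.0292]
tcp_rot: [179.5, -0.2, 11.4]
ft_force: [5.3, -17.5, 1.2]
width: -0.0001
gripper_force: 8.1
t 6.7 jig [   5.6 -161.3] 29.2 rpy [179.5  -0.2  11.4] F [  5.3 -17.5   1.2]
turn [ 0.011 -0.004 -0.006]
shift [-0.002  0.012  0.004] dist mm 4.0
```

View pics/t2.png

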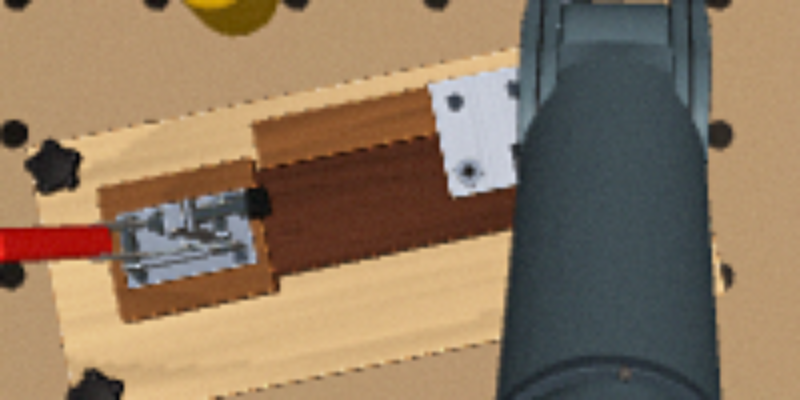

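The rail end meets the stop near (270,230) and its edge meets the fence. I retreat along -y, lift and verify without occlusion.

```bash
python3 -m creep '[[[0,0.06,0,0,0,0],[0,0.13,-0.02,0,0,0],[0,0.14,-0.14,0,0,0],[0,0.14,-0.28,0,0,0],[0,0.14,-0.42,0,0,0],[-0.1,0.14,-0.55,0,0,0],[-0.23,0.14,-0.68,0,0,0],[-0.35,0.14,-0.70,0,0,0]]]' 0; python3 - <<'E'
from h import *
j=np.load("jig.npz"); 
for n,uv in(("top",(245,205)),("scene",(315,205))):
    c=arm.get_image(n)
    if n=="top": cv2.imwrite("pics/t3.png",cv2.resize(c["image"][150:250,140:340,::-1],None,fx=4,fy=4))
    else: cv2.imwrite("pics/s3.png",cv2.resize(c["image"][60:300,230:430,::-1],None,fx=2.5,fy=2.5))
E
python3 to.py 10 145 240
```

```text
t: 7.42
tool_pos: [0.4928, -0.17, 0.2359]
tcp_rot: [180.0, -0.3, 11.8]
ft_force: [0.5, -1.6, 0.2]
width: 0.0
gripper_force: 0.0
t 7.5167 jig [ -91.7 -196.8] 235.1 rpy [179.9   0.   11.5] F [ 0.5 -0.8 -0.5]
turn [ 0.002  0.001 -0.005]
shift [ 0.334 -1.141 -0.018] dist mm 357.0
```

View pics/t3.png

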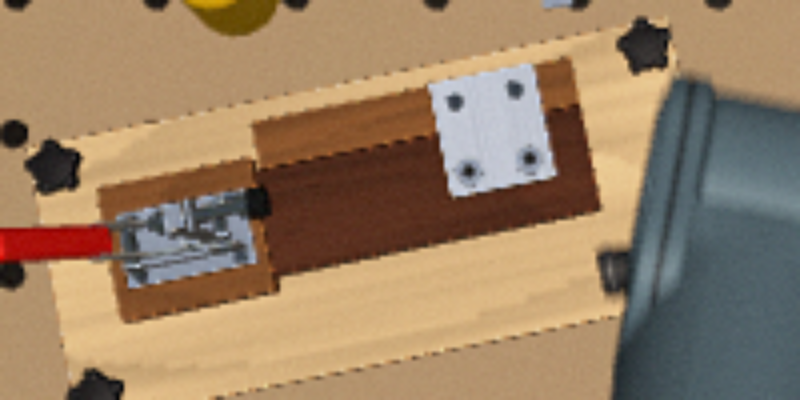

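View pics/s3.png

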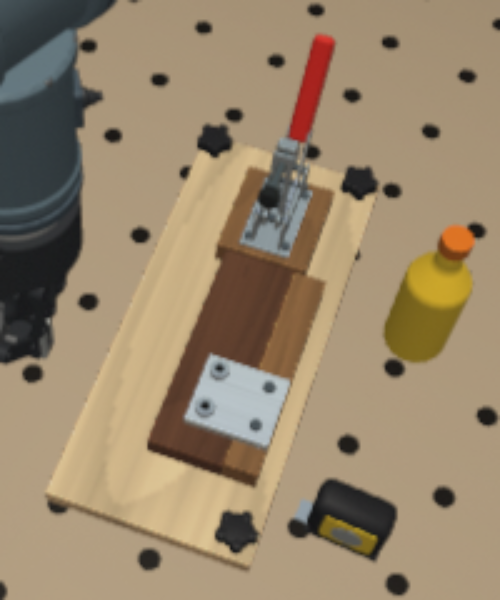

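Both views show the rail snug at the fence and stop: no gaps, and its near edge runs (283,272)-(600,208), parallel to the jig. Now to the handle.

```bash
python3 -m creep '[[[0.04,-0.12,-0.02,0,0,0],[0.08,-0.24,-0.02,0,0,0],[0.12,-0.36,-0.02,0,0,0],[0.16,-0.48,-0.02,0,0,0],[0.2,-0.6,-0.02,0,0,0],[0.24,-0.72,-0.02,0,0,0],[0.28,-0.84,-0.02,0,0,0],[0.33,-0.96,-0.02,0,0,0]]]' 0; python3 to.py 10 150 190
```

```text
t: 8.18
tool_pos: [0.5284, 0.1333, 0.2379]
tcp_rot: [-180.0, 0.1, 11.7]
ft_force: [1.8, 0.0, -0.3]
width: 0.0001
gripper_force: 0.0
t 8.1833 jig [10.8 94.8] 237.9 rpy [-1.80e+02  1.00e-01  1.17e+01] F [ 1.8  0.  -0.3]
turn [-0.001  0.003  0.001]
shift [-0.002 -0.184  0.16 ] dist mm 73.0
```

```bash
python3 -m creep '[[[0,-0.08,0,0,0,0],[0,-0.17,0.02,0,0,0],[0,-0.175,0.08,0,0,0],[0,-0.175,0.14,0,0,0],[0,-0.175,0.16,0,0,0],[0,-0.175,0.16,0,0,0]]]' 0; python3 to.py 10 175 187
python3 - <<'E'
from h import *
c=arm.get_image("scene"); cv2.imwrite("pics/s4.png",cv2.resize(c["image"][40:200,270:430,::-1],None,fx=3.5,fy=3.5))
E
```

```text
t: 8.68
tool_pos: [0.5172, 0.1819, 0.1886]
tcp_rot: [180.0, 0.3, 11.7]
ft_force: [-0.1, -0.2, 0.9]
width: 0.0001
gripper_force: 0.0
t 8.6833 jig [  9.7 144.7] 188.6 rpy [180.    0.3  11.7] F [-0.1 -0.2  0.9]
turn [0.    0.007 0.   ]
shift [ 0.001 -0.101  0.005] dist mm 30.0
```

View pics/s4.png

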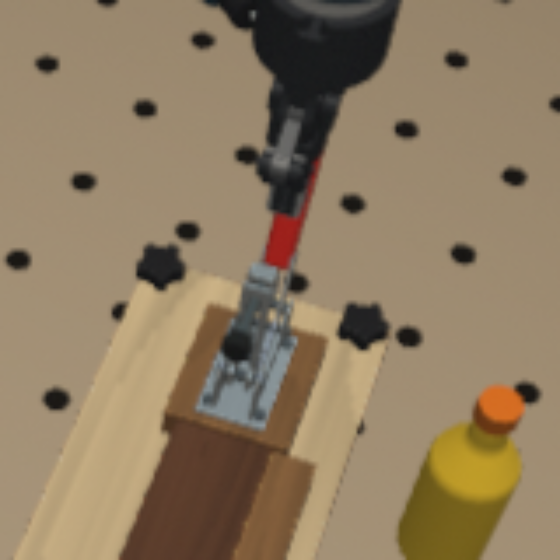

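The fingertips at (290,205) stand in front of the red handle's -y face, in line with it. I follow the arc.

```bash
python3 -m creep '[[[0,-0.05,0.005,0,0,0],[0,-0.093,0.007,0,0,0],[0,-0.12,0.015,0,0,0],[0,-0.145,0.023,0,0,0],[0,-0.165,0.035,0,0,0],[0,-0.185,0.047,0,0,0],[0,-0.2,0.06,0,0,0],[0,-0.217,0.077,0,0,0]]]' 0; python3 to.py 10 212 166
python3 - <<'E'
from h import *
c=arm.get_image("scene"); cv2.imwrite("pics/s5.png",cv2.resize(c["image"][40:200,270:430,::-1],None,fx=3.5,fy=3.5))
E
```

```text
t: 9.4
tool_pos: [0.5074, 0.2466, 0.1696]
tcp_rot: [-180.0, -0.2, 11.7]
ft_force: [-0.2, -1.4, 10.2]
width: 0.0
gripper_force: 4.1
t 9.4 jig [ 13.2 210. ] 169.6 rpy [-180.    -0.2   11.7] F [-0.2 -1.4 10.2]
turn [-0.001 -0.004 -0.001]
shift [-0.011 -0.007  0.012] dist mm 5.0
```

View pics/s5.png

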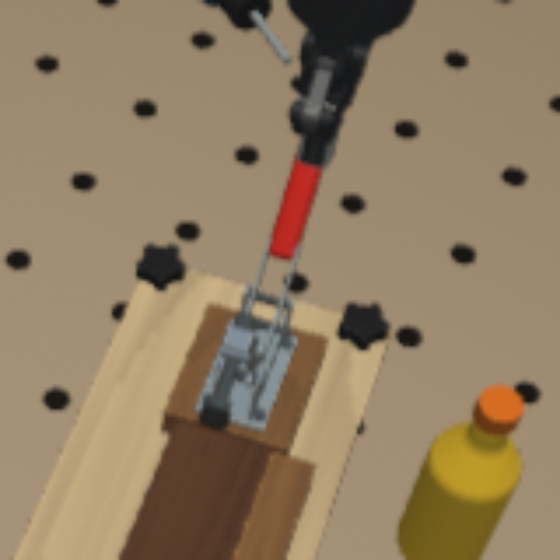

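The handle is about halfway over, with the fingertips on its grip near (318,150) and the arm coming down. I continue.

```bash
python3 -m creep '[[[-0.005,-0.012,0.023,0,0,0],[-0.01,-0.023,0.047,0,0,0],[-0.01,-0.028,0.068,0,0,0],[-0.01,-0.032,0.09,0,0,0],[-0.01,-0.036,0.117,0,0,0],[-0.01,-0.037,0.143,0,0,0],[-0.01,-0.037,0.173,0,0,0],[-0.01,-0.037,0.2,0,0,0]]]' 0; python3 to.py 10 221 82
```

```text
t: 10.12
tool_pos: [0.5015, 0.2566, 0.1076]
tcp_rot: [-179.9, -0.1, 11.7]
ft_force: [2.7, 1.1, 3.1]
width: 0.0001
gripper_force: 1.6
t 10.1167 jig [  9.5 221. ] 107.6 rpy [-1.799e+02 -1.000e-01  1.170e+01] F [2.7 1.1 3.1]
turn [-0.001 -0.002 -0.   ]
shift [0.002 0.    0.085] dist mm 26.0
```

```bash
python3 -m creep '[[[0,0,0.02,0,0,0],[0,0,0.04,0,0,0],[0,0,0.06,0,0,0],[0,0,0.075,0,0,0],[0,0,0.085,0,0,0],[0,0,0.09,0,0,0],[0,0,0.09,0,0,0]]]' 0; python3 to.py 10 221 78
```

```text
t: 10.7
tool_pos: [0.5001, 0.2554, 0.0804]
tcp_rot: [180.0, 0.1, 11.7]
ft_force: [-1.2, -0.6, 1.7]
width: -0.0004
gripper_force: 0.8
t 10.7 jig [  7.9 220.1] 80.4 rpy [1.80e+02 1.00e-01 1.17e+01] F [-1.2 -0.6  1.7]
turn [ 0.001  0.002 -0.   ]
shift [ 0.007 -0.003  0.008] dist mm 3.0
```

```bash
python3 -m creep '[[[0.005,0,0.006,0,0,0],[0.005,0,0.012,0,0,0],[0.005,0,0.018,0,0,0],[0.005,0,0.018,0,0,0]]]' 0; python3 to.py 10 221 78
```

```text
t: 11.03
tool_pos: [0.5023, 0.2563, 0.0769]
tcp_rot: [180.0, 0.0, 11.7]
ft_force: [-7.2, -3.9, 20.6]
width: -0.0001
gripper_force: 9.9
t 11.0333 jig [ 10.2 220.6] 76.9 rpy [180.    0.   11.7] F [-7.2 -3.9 20.6]
turn [ 0.001  0.    -0.001]
shift [-0.001 -0.001 -0.004] dist mm 1.0
```

Firm on the stop at 20 N. I retreat straight up and check.

```bash
python3 -m creep '[[[0,0,-0.05,0,0,0],[0,0,-0.15,0,0,0],[0,0,-0.28,0,0,0],[0,-0.1,-0.4,0,0,0],[0,-0.2,-0.45,0,0,0],[0,-0.3,-0.45,0,0,0],[0,-0.3,-0.45,0,0,0],[0,-0.3,-0.45,0,0,0]]]' 0; python3 to.py
python3 - <<'E'
from h import *
c=arm.get_image("scene"); cv2.imwrite("pics/s6.png",cv2.resize(c["image"][60:300,230:430,::-1],None,fx=2.5,fy=2.5))
c=arm.get_image("top"); cv2.imwrite("pics/t6.png",cv2.resize(c["image"][120:260,130:340,::-1],None,fx=3.5,fy=3.5))
E
```

```text
t: 11.7
tool_pos: [0.4835, 0.3467, 0.2108]
tcp_rot: [-179.9, -0.1, 11.9]
ft_force: [-1.3, -0.3, -0.5]
width: 0.0001
gripper_force: 0.0
t 11.7 jig [ 10.1 312.9] 210.8 rpy [-1.799e+02 -1.000e-01  1.190e+01] F [-1.3 -0.3 -0.5]
turn [-0.002 -0.002  0.004]
```

View pics/s6.png

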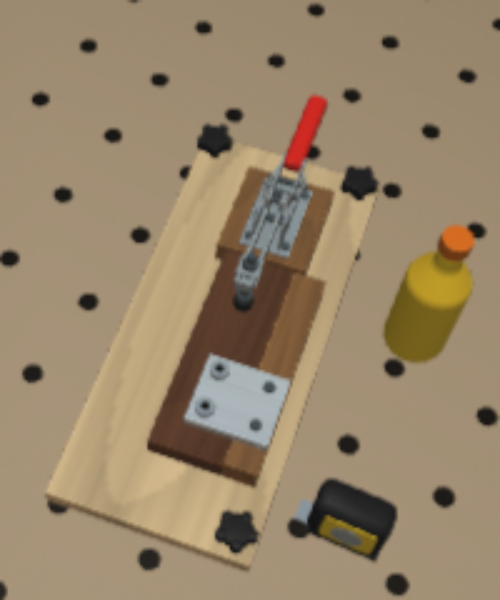

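View pics/t6.png

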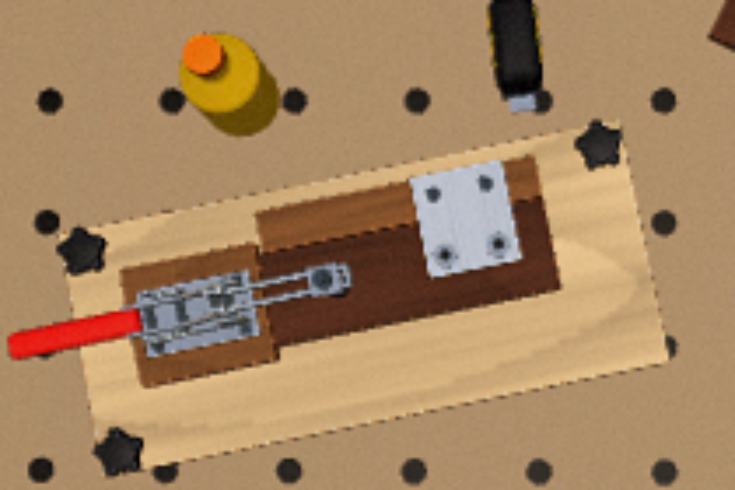

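The handle is down with the foot on the rail, at (243,300) in the scene view. The rail is still snug and the bystanders haven't moved, so I'm handing in.

```bash
python3 -c "
from bench import arm
print(arm.sign_off())"
```

```text
the job is handed in; nothing more can be done
None
```

The rail is snug against the fence and end stop and the clamp's handle is down on its stop with the foot on the rail; I handed the job in at about 12 s, and the sign-off gave no verdict.

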